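# Extend the telescopic shoe stretcher until it locks

## Robot

A 7-joint arm with a two-finger parallel gripper is mounted at the origin on a cart in front of the work surface, level with it; the furniture and walls round the work are solid. World frame = base frame: x ahead of the robot, y to its left, z up, the work surface at z = 0. Lengths are in m, angles in rad, forces in N, time in s.
With the tool pointing down it reaches from about 0.425 to 0.925 m from the base axis. Payload 6.8 kg.
Tool frame: the origin (TCP) lies on the front face of the gripper's body, between the roots of the fingers; the fingertips stand 73 mm ahead of it and the grasp point (between the pads) lies 54 mm ahead of it (env.nose_length is the distance from the TCP to the fingertips, in m); z points along the fingers, y is the direction in which the jaws open and shut (so a half turn about z gives the same grasp; the last joint's range is limited). The gripper opens to 85 mm and grips with 20 to 120 N. Pads are 22 mm wide; open, the fingers measure 114 mm over their backs; the gripper's body (76 mm by 85 mm) begins 54 mm behind the grasp point. The pads swing forward as they close: fully open they stand 13 mm farther back than shut.
Start: joints at [1.19, 0.477, 0.022, 1.555, -0.011, 1.109, -0.083], TCP at [0.182, -0.65, 0.304] pointing down, gripper open.
Joint ranges: [-2.96, 2.96], [-0.34, 2.1], [-1.41, 1.46], [0.24, 2.44], [-1.37, 4.51], [0.17, 1.92], [-2.96, 2.96]. Speed limits (rad/s): [2.39, 2.39, 3.14, 3.14, 3.14, 3.14, 3.14].

## Interface

Orientations are given as a unit quaternion [w, x, y, z].
In Python, from cell import env, kin, camera, calibration, job gives the robot as it stands. The module is installed in compiled form; this text tells all that it offers. Calls block until the motion is done:
- env.reach(position, orientation): joint-space move of the TCP to a pose.
- env.movel(position, velocity=0.15, rot=None, stop_force=None): straight line of the TCP; rot=None keeps the orientation; velocity is the mean speed in m/s. With stop_force (N) it stops when the force on the tool has changed by that much, and returns True; else False.
- env.goto_joints(angles): joint-space move.
- env.grip(opening, f_grip=None): finger opening in m; f_grip is the grip in N (None keeps the last); returns when the fingers have stopped.
- env.dwell(seconds).
- kin.inverse_kinematics(position, orientation): joint angles nearest the present ones, or None.
- env.get_state(): the state.
- camera(name): name is "scene" or "top" or "wrist"; returns (picture, depth): 400x640x3 uint8, blue, green, red; 400x640 float32, m along the optical axis (not along the pixel's ray), 0 where there is no reading.
- calibration(name): a dict with "fx", "fy", "cx", "cy" (pixels), "k1" (the pictures are not rectified: a ray, as slopes to the right and down, at radius r is drawn at 1 + k1 r^2 times it, then the intrinsics apply), "rvec" (rotation vector, rad) and "tvec" (3), from world to camera coordinates, as OpenCV has them. Camera axes: x right, y down, z forward; pixel columns grow to the right and rows downward; lengths in m; the calibration is good to about 2 mm. A picture is of the moment at which its call begins: read the wrist's pose just before it. calibration takes no time and is no camera call; for the wrist camera it gives the pose at the moment of the call.
A pose or a line that the arm cannot do raises env.PlanningError and nothing moves.
- job.job_done(): hands the job in, once; it reports no verdict.
The state is a dict: "time": time; "qpos": joint angles; "joint_velocities": joint speeds; "joint_torque": joint torques, N m; "tcp_pos": TCP position; "orientation": TCP orientation; "force": force on the tool from outside, world axes, zero at the start; "torque": the same for the moment, N m; "opening": finger opening in m.
Only numpy, scipy, OpenCV 4.12 (cv2) and the standard library are available. Lean on these libraries where they do the work, as an engineer would, in place of code of your own. Each camera call takes 0.05 s, during which the arm holds its last target.

## Task

Lay the closed shoe stretcher flat on the holding board, button hole upwards, with its tube between the two steel dogs and its wide heel block just behind them, and let go of it. Then take hold of the toe block and draw it straight out until the lock button clicks out of the tube, and leave the extended, locked stretcher lying there between the dogs. Leave the tape roll, the hammer and the wax where they are.

Things in the scene. Friction and masses are not known exactly. Their poses are not given: they have to be found in the camera images.
- tube_mid (a point): Grasp point on the outer tube's axis, 22 mm above the underside, near the centre of mass. Shoe stretcher: two pale wooden blocks joined by a bare metal telescopic tube, 0.26 kg, 199 mm long closed, starts upright. Axes: x along the tube to the heel block (toe block at -x), z up. Outer tube 24 mm thick, from x = -40 mm (dark collar; the 17 mm inner tube slides out here) to +60 (heel block).
- heel_face (a point): Centre of the flat front face of the heel block, 60 mm from tube_mid along +x, on the tube axis, 22 mm above the underside; axes as tube_mid. This face bears against the dogs during the pull. The heel block is wood, 56 mm wide, 44 mm high, 38 mm long, with a round back.
- toe_mid (a point): Grasp centre of the toe block, on the tube axis, 22 mm above the underside, 60 mm from tube_mid along -x when closed; moves with the block; axes as tube_mid. The block is wood, 46 mm wide (y), flat parallel sides from 18 mm behind to 18 mm ahead of this point, 44 mm high, round front end; narrower than the heel block.
- toe_block (a joint): How far the toe block with its inner tube is drawn out of the outer tube, m: 0 closed, 0.051 a hard stop. It needs 3 to 5 N to slide, stays where it is left, and the lock button holds it once it has clicked out at about 0.050.
- lock_button (a joint): Height of the brass spring button (9 mm wide), m: 0 pressed in and hidden inside the outer tube, 0.008 fully out. The dark round hole for it is in the top of the outer tube, 30 mm from tube_mid towards the toe. It springs up by itself when the toe block is drawn out about 50 mm, and then stands 5 mm above the tube.
- dogs_mid (a point): Mid-point between the two steel dogs (upright pegs, 16 mm thick, 40 mm high, 32 mm clear gap, centres at y = +24 and -24 mm) on top of the fixed plywood holding board, 12 mm thick, 100 mm wide, from x = +60 to -225. x along the board, z up. The heel block belongs on the short +x side, touching or up to 35 mm behind the dogs; the toe block on the long -x side, pulled to -x.
- tape_roll: Bystander: roll of masking tape lying flat, about 110 mm across, 36 mm high; origin under its centre.
- hammer: Bystander: cobbler's hammer lying flat, 213 mm long, 94 mm across the head, 33 mm high; origin under its middle.
- wax_block: Bystander: small yellow block of wax, 34 x 52 x 20 mm; origin under its centre.

How it is judged:
On the way, in this order (a step that is already met when the one before it is completed fails the run):
1. the stretcher, still closed, lies in the holding board with its tube between the dogs and its heel block behind them, let go (x of tube_mid in the frame of dogs_mid below -0.01 m and x of heel_face in the frame of dogs_mid between 0.004 and 0.045 m and y of heel_face in the frame of dogs_mid between -0.012 and 0.012 m and z of heel_face in the frame of dogs_mid between 0.016 and 0.03 m and angle between the x axis of tube_mid and the x axis of dogs_mid, either way round below 0.2 rad and angle between tube_mid's own z axis and vertical below 0.15 rad and value of joint toe_block below 0.02 m and contact force between the fingers and anything else below 0.2 N), for 0.2 s.
2. the toe block is drawn out and the lock button has clicked out, with the stretcher in the dogs (x of tube_mid in the frame of dogs_mid below -0.01 m and x of heel_face in the frame of dogs_mid between 0.004 and 0.045 m and y of heel_face in the frame of dogs_mid between -0.012 and 0.012 m and z of heel_face in the frame of dogs_mid between 0.016 and 0.03 m and angle between the x axis of tube_mid and the x axis of dogs_mid, either way round below 0.2 rad and angle between tube_mid's own z axis and vertical below 0.15 rad and value of joint toe_block above 0.046 m and value of joint lock_button above 0.006 m), for 0.2 s.
At the end, for the whole second after the job is handed in: Toe block out over 46 mm, lock button out over 6 mm; stretcher at rest, upright within 0.15 rad, in the dogs, toe on the board's long side: heel face 4 to 45 mm behind the dogs' centres, within 12 mm of their middle, 16 to 30 mm above the board, tube within 0.2 rad of the board's direction (all of step 2 and velocity of joint toe_block below 0.01 m/s); the robot touches nothing.
It fails at once if the tape roll is moved more than 40 mm (distance of tape_roll from where it was at the start of the episode above 0.04 m).
It fails at once if the hammer is moved more than 40 mm (distance of hammer from where it was at the start of the episode above 0.04 m).
It fails at once if the wax block is moved more than 40 mm (distance of wax_block from where it was at the start of the episode above 0.04 m).
It also fails if it takes over 53 s, if anything falls off the work surface, if the arm or the gripper's body presses on something with over 40 N, if the wrist force passes 120 N, or if a joint passes its speed limit or range.

## Working session

There is one attempt and no reset: what is moved stays moved. The work goes in short steps, each a Python script; the robot and the scene stay as the last script left them, time stands still between calls to the robot, and variables do not carry over. Pictures are saved under pics/ and viewed, and the job is handed in when it is done.

```bash
mkdir -p pics; ls
python3 - <<'E'
from cell import env,camera,calibration
import cv2,numpy as np
s=env.get_state();print(s['time'],s['tcp_pos'],s['orientation'],s['opening'])
for n in['scene','top']:
    p,d=camera(n);cv2.imwrite(f'pics/{n}0.png',p);np.save(f'pics/{n}0.npy',d);print(n,calibration(n))
E
```

```text
pics
0.0 [ 0.18174249 -0.64960561  0.30293855] [-8.80814446e-04  9.90708262e-01  1.36001205e-01 -1.89398308e-04] 0.08592474952249171
scene {'fx': 436.1234006564966, 'fy': 436.1234006564966, 'cx': 320.3939092230837, 'cy': 203.1234242768477, 'k1': 0.023448141940903642, 'rvec': array([ 0.72638334, -2.54387372,  1.17840897]), 'tvec': array([0.34390597, 0.42527853, 0.55438025])}
top {'fx': 387.80600545346704, 'fy': 387.80600545346704, 'cx': 314.12348660215685, 'cy': 203.5092096314569, 'k1': -0.08220539614407145, 'rvec': array([ 2.09943689, -2.16213621,  0.2042389 ]), 'tvec': array([-0.31314379,  0.61942939,  0.9227282 ])}
```

View pics/scene0.png

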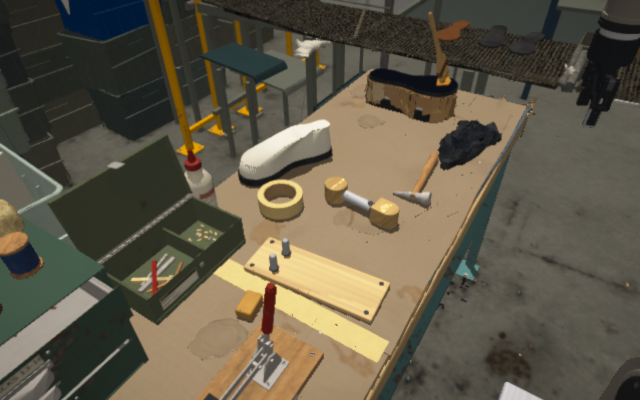

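View pics/top0.png

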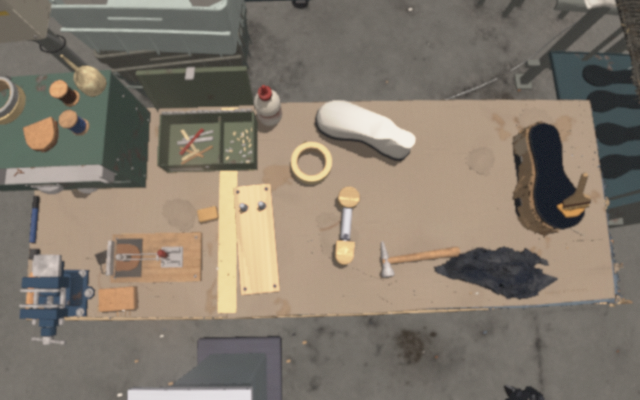

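The top view shows the board with two dogs at about (241,206) and (261,205), the stretcher at about (347,195)–(345,255), the hammer at (415,257), the tape at (311,162) and the wax at (207,214). Next I'll zoom in and convert pixels to positions.

```bash
cat > h.py <<'E'
from cell import env,kin,camera,calibration,job
import cv2,numpy as np
def ray(c,u,v):
    K=np.array([[c['fx'],0,c['cx']],[0,c['fy'],c['cy']],[0,0,1]])
    p=cv2.undistortPoints(np.array([[[u,v]]],float),K,np.array([c['k1'],0,0,0.]))[0,0]
    R=cv2.Rodrigues(c['rvec'])[0]
    return -R.T@c['tvec'], R.T@np.array([p[0],p[1],1.])
def onz(c,u,v,z):
    o,d=ray(c,u,v); return o+d*(z-o[2])/d[2]
def proj(c,P):
    K=np.array([[c['fx'],0,c['cx']],[0,c['fy'],c['cy']],[0,0,1]])
    return cv2.projectPoints(np.array(P,float).reshape(-1,1,3),c['rvec'],c['tvec'],K,np.array([c['k1'],0,0,0.]))[0][:,0]
def cloud(c,d):
    v,u=np.mgrid[:d.shape[0],:d.shape[1]]
    K=np.array([[c['fx'],0,c['cx']],[0,c['fy'],c['cy']],[0,0,1]])
    p=cv2.undistortPoints(np.stack([u,v],-1).reshape(-1,1,2).astype(float),K,np.array([c['k1'],0,0,0.])).reshape(*d.shape,2)
    X=np.dstack([p*d[...,None],d]); R=cv2.Rodrigues(c['rvec'])[0]
    return (X-c['tvec'])@R
E
python3 - <<'E'
from h import *
c=calibration('top');p=cv2.imread('pics/top0.png')
for n,u,v,z in[('dog',241,206,.05),('dog',261,205,.05),('boardTL',237,186,.012),('TR',270,184,.012),('BR',279,290,.012),('BL',240,294,.012),('heel?',348,197,.044),('toe?',345,252,.044),('tape',311,162,.036),('wax',207,214,.02),('hamhead',386,259,.03)]: print(n,onz(c,u,v,z).round(3))
print('cam',ray(c,0,0)[0], 'scene cam',ray(calibration('scene'),0,0)[0])
cv2.imwrite('pics/z1.png',cv2.resize(p[150:300,190:410],None,fx=3.6,fy=3.6,interpolation=cv2.INTER_CUBIC))
p=cv2.imread('pics/scene0.png')
cv2.imwrite('pics/z2.png',cv2.resize(p[150:330,230:450],None,fx=3.3,fy=3.3,interpolation=cv2.INTER_CUBIC))
X=cloud(c,np.load('pics/top0.npy'))
print(X[195,347],X[252,345],X[225,347],X[250,255],X[280,320])
E
```

```text
dog [ 0.61  -0.145  0.05 ]
dog [ 0.611 -0.196  0.05 ]
boardTL [ 0.672 -0.127  0.012]
TR [ 0.675 -0.216  0.012]
BR [ 0.396 -0.235  0.012]
BL [ 0.389 -0.136  0.012]
heel? [ 0.627 -0.419  0.044]
toe? [ 0.486 -0.405  0.044]
tape [ 0.725 -0.327  0.036]
wax [ 0.597 -0.05   0.02 ]
hamhead [ 0.466 -0.51   0.03 ]
cam [ 0.43349481 -0.318909    1.02154708] scene cam [0.20371452 0.30593869 0.68656574]
[ 0.63183511 -0.41653712  0.04606442] [ 0.48643533 -0.40518613  0.04402294] [ 0.55590082 -0.41430442  0.03287559] [ 0.50013561 -0.17466887  0.01130163] [ 0.41849226 -0.34109504  0.00171475]
```

View pics/z1.png

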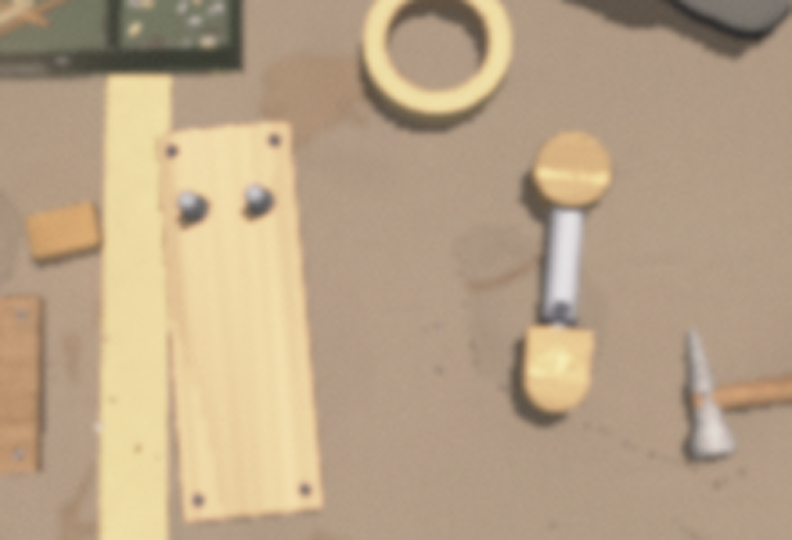

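View pics/z2.png

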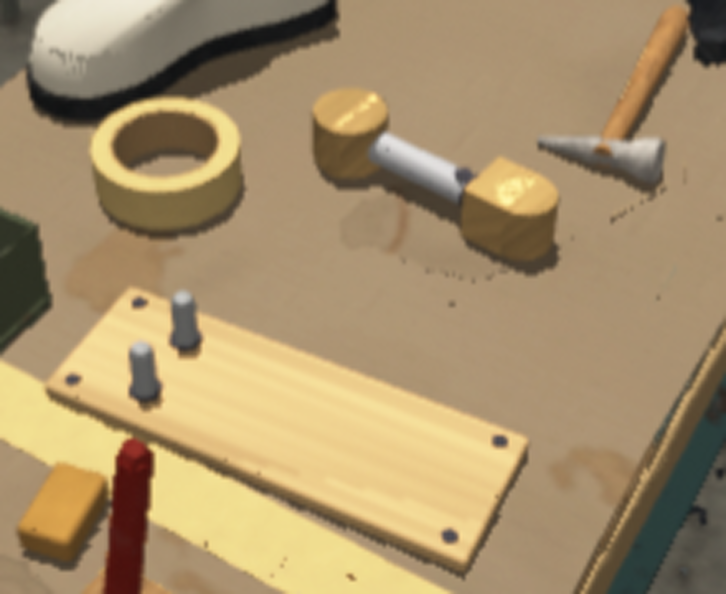

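```bash
cat >> h.py <<'E'
def qd(yaw): return [0,np.cos(yaw/2),np.sin(yaw/2),0]
E
python3 - <<'E'
from h import *
env.reach([0.50,-0.29,0.34],qd(0))
s=env.get_state();print(s['time'],s['tcp_pos'],s['qpos'])
c=calibration('wrist');print(c)
p,d=camera('wrist');cv2.imwrite('pics/w1.png',p);np.savez('pics/w1.npz',d=d,**c)
E
```

```text
1.8583 [ 0.49938669 -0.29130602  0.3399129 ] [ 0.51859523  0.29071697 -0.12211179  1.74465127  0.03968602  1.10873032
 -1.18884115]
{'fx': 339.2177742139259, 'fy': 339.2177742139259, 'cx': 318.6257145935972, 'cy': 196.08852859054346, 'k1': -0.04818153046441841, 'rvec': array([-2.04106969,  2.045577  ,  0.34065652]), 'tvec': array([-0.28991499,  0.4192462 ,  0.57690026])}
```

View pics/w1.png

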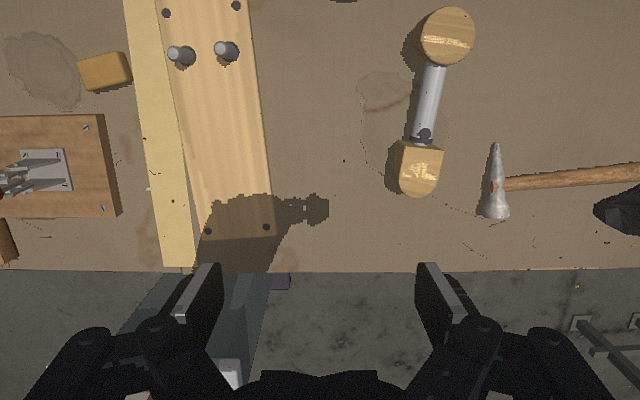

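The wrist view shows the dogs at about (181,55) and (227,50), and the stretcher running from the heel at (447,35) to the toe at (420,168), with the dark hole near the collar at (424,135). I'll enlarge it to get exact pixels.

Run:
```python
import cv2
p=cv2.imread('pics/w1.png')
cv2.imwrite('pics/z3.png',cv2.resize(p[0:110,130:280],None,fx=5,fy=5,interpolation=cv2.INTER_CUBIC))
cv2.imwrite('pics/z4.png',cv2.resize(p[0:205,380:500],None,fx=2.9,fy=2.9,interpolation=cv2.INTER_CUBIC))
```

```text
(no output)
```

View pics/z3.png

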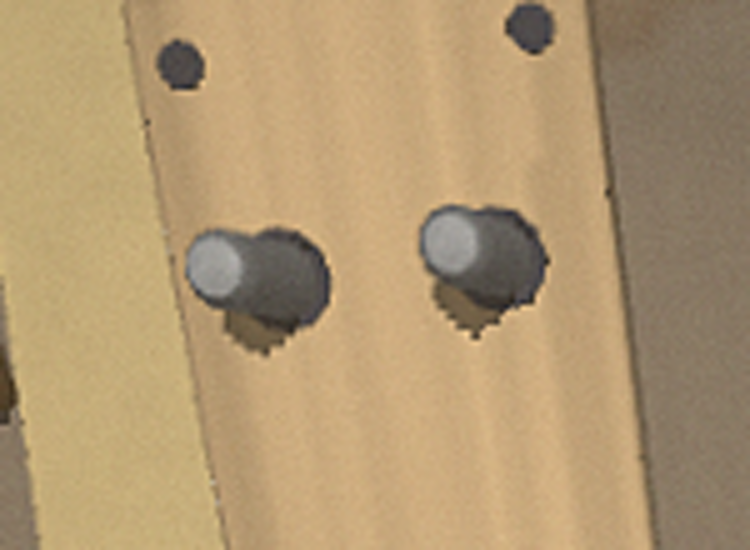

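View pics/z4.png

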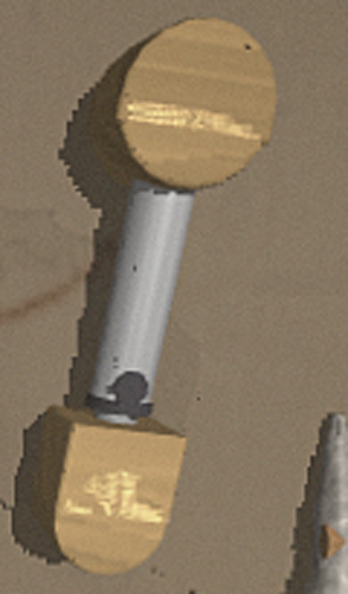

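Run:
```python
from h import *
w=dict(np.load('pics/w1.npz'));t=calibration('top');sc=calibration('scene')
a=lambda u,v:(130+u/5,v/5); b=lambda u,v:(380+u/2.9,v/2.9)
for n,(u,v),z in[('dogL',a(214,266),.052),('dogR',a(451,242),.052),('baseL',a(285,278),.013),('baseR',a(500,257),.013),('scrL',a(181,65),.012),('scrR',a(530,27),.012),('scrBL',(208,230),.012),('scrBR',(266,226),.012),('tubeHeel',b(163,187),.024),('tubeToe',b(121,400),.024),('hole',b(130,384),.034),('toeback',b(130,430),.044),('toefront',b(108,573),.044),('heelback',b(210,18),.044),('heelL',b(120,110),.044),('heelR',b(277,100),.044)]: print(n,onz(w,u,v,z)[:2].round(4))
print('top')
T=lambda u,v:(190+u/3.6,150+v/3.6)
for n,(u,v),z in[('dogL',T(188,200),.052),('dogR',T(257,192),.052),('scrL',T(172,151),.012),('scrR',T(274,140),.012),('scrBL',T(197,499),.012),('scrBR',T(305,489),.012),('tubeHeel',T(567,210),.024),('tubeToe',T(558,310),.024),('toeback',T(559,330),.044),('toefront',T(556,412),.044),('heelback',T(573,131),.044)]: print(n,onz(t,u,v,z)[:2].round(4))
d=w.pop('d');X=cloud(w,d)
m=(X[...,2]>.038)&(X[...,2]<.05)&(X[...,0]>.4)&(X[...,0]<.7)&(X[...,1]<-.35)&(X[...,1]>-.47)
print('cloud z',np.median(X[m][:,2]),m.sum())
for nm,s in(('heel',X[...,0]>.57),('toe',X[...,0]<.53)):
    q=X[m&s];print(nm,len(q),q.min(0),q.max(0),np.median(q[:,2]))
```

```text
dogL [ 0.6102 -0.1468]
dogR [ 0.6138 -0.1946]
baseL [ 0.6104 -0.1466]
baseR [ 0.614  -0.1946]
scrL [ 0.6539 -0.1284]
scrR [ 0.6598 -0.2041]
scrBL [ 0.4006 -0.1479]
scrBR [ 0.4062 -0.2234]
tubeHeel [ 0.5999 -0.4176]
tubeToe [ 0.5206 -0.4089]
hole [ 0.5284 -0.4088]
toeback [ 0.5125 -0.4073]
toefront [ 0.4555 -0.4041]
heelback [ 0.6532 -0.4221]
heelL [ 0.6239 -0.3938]
heelR [ 0.6279 -0.4482]
top
dogL [ 0.6109 -0.1484]
dogR [ 0.6153 -0.1972]
scrL [ 0.6555 -0.1293]
scrR [ 0.6616 -0.205 ]
scrBL [ 0.4022 -0.1477]
scrBR [ 0.4073 -0.2247]
tubeHeel [ 0.6008 -0.4184]
tubeToe [ 0.5283 -0.4087]
toeback [ 0.5124 -0.407 ]
toefront [ 0.4555 -0.4025]
heelback [ 0.6548 -0.4234]
cloud z 0.04399973337301546 4518
heel 2592 [ 0.59856902 -0.44836183  0.03806959] [ 0.65410049 -0.39221238  0.04688474] 0.04392011415620521
toe 1926 [ 0.45454861 -0.42871432  0.0380969 ] [ 0.5153158  -0.38027096  0.04728215] 0.04409335261962859
```

Run:
```python
from h import *
y=-0.105;q=qd(y)
env.reach([.5555,-.4123,.16],q)
env.movel([.5555,-.4123,.079],velocity=.1,stop_force=15)
env.grip(0.0,40)
s=env.get_state();print(s['time'],s['tcp_pos'],s['opening'],s['force'])
env.movel([.5555,-.4123,.19],velocity=.12)
s=env.get_state();print(s['time'],s['tcp_pos'],s['opening'],s['force'])
B=np.array([.6122,-.1710]);yb=.076;ex=np.array([np.cos(yb),np.sin(yb)])
g=B+ex*-.042;print(g)
env.reach([*g,.19],qd(yb))
s=env.get_state();print(s['time'],s['tcp_pos'],s['opening'],s['force'])
c=calibration('wrist');p,d=camera('wrist');cv2.imwrite('pics/w2.png',p);np.savez('pics/w2.npz',d=d,**c)
p,d=camera('top');cv2.imwrite('pics/t2.png',p[130:310,180:420].repeat(3,0).repeat(3,1));p,d=camera('scene');cv2.imwrite('pics/s2.png',p)
```

```text
4.3667 [ 0.55559356 -0.41248247  0.07942216] 0.022449788952803147 [-0.19088997  0.8129256   3.04733872]
5.4417 [ 0.55500276 -0.4119161   0.18893177] 0.022749320780196054 [-0.3989679   0.2641324  -2.45866907]
[ 0.57032124 -0.17418893]
6.3833 [ 0.57022211 -0.1767077   0.19001968] 0.022799919125417942 [ 0.11744984 -1.07148725 -3.11177547]
```

View pics/w2.png

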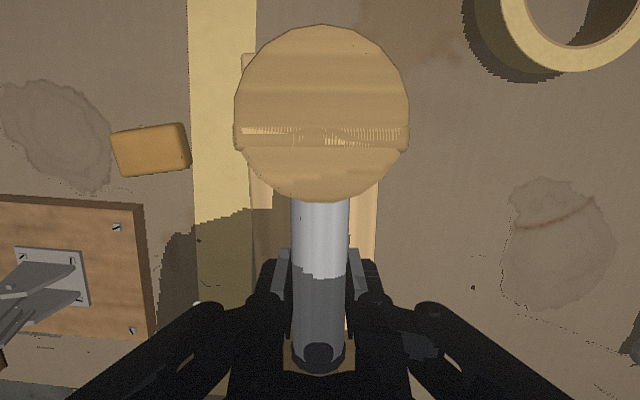

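View pics/s2.png

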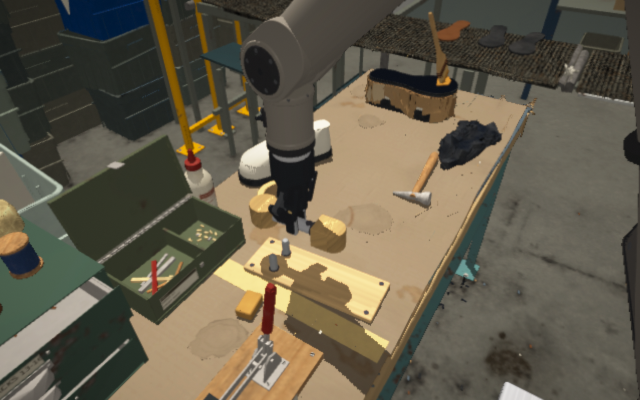

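The stretcher is held level, with its heel disc at (322,112) and its hole at (318,352) in the wrist view. The board is straight underneath. Next I'll check the settled pose and work out where the held part is.

Run:
```python
from h import *
w=dict(np.load('pics/w2.npz'));d=w.pop('d');X=cloud(w,d)
env.dwell(.1)
s=env.get_state();print(s['time'],s['tcp_pos'],s['qpos'],s['orientation'],s['force'])
z=.155
R=lambda v:v
for n,u,v,zz in[('heelback',322,25,z),('L',234,130,z),('R',409,130,z),('hole',318,352,.145),('tubetop',321,200,.133),('tubetop2',321,260,.133)]: print(n,onz(w,u,v,zz).round(4))
m=(X[...,2]>.12)&(X[...,0]>.6)&(X[...,0]<.7)&(abs(X[...,1]+.17)<.06)
q=X[m];print(q.min(0),q.max(0),np.median(q[:,2]))
for a,b in((.6,.615),(.615,.63),(.63,.645),(.645,.67)):
    k=q[(q[:,0]>a)&(q[:,0]<b)];print(a,np.median(k[:,2]),k[:,1].min(),k[:,1].max())
```

```text
6.6333 [ 0.57017634 -0.17600182  0.18987503] [ 0.29777987  0.48248864 -0.1346176   1.84004841  0.08567772  0.82459072
 -1.37742923] [ 2.77271661e-04  9.99329697e-01  3.66070664e-02 -4.89275342e-05] [-0.37549508 -0.40148327 -2.99900232]
heelback [ 0.6685 -0.1705  0.155 ]
L [ 0.6371 -0.1456  0.155 ]
R [ 0.641  -0.1995  0.155 ]
hole [ 0.5432 -0.1784  0.145 ]
tubetop [ 0.6084 -0.1749  0.133 ]
tubetop2 [ 0.5815 -0.1769  0.133 ]
[ 0.60000608 -0.20057379  0.13231786] [ 0.6697372  -0.14459799  0.26019913] 0.15443020086697176
0.6 0.14314175339535895 -0.18640572900605654 -0.16259537221836112
0.615 0.15451657192918225 -0.19607936391557876 -0.1473543789493674
0.63 0.1545192473889423 -0.20057379430663147 -0.14459798594420784
0.645 0.1544401311003436 -0.19913309015316627 -0.14490436860869954
```

Run:
```python
from h import *
q=qd(.076)
env.movel([.5700,-.1704,.146],velocity=.1,rot=q);env.dwell(.15)
s=env.get_state();print(s['time'],s['tcp_pos'],s['force'],s['orientation'])
c=calibration('wrist');p,d=camera('wrist');cv2.imwrite('pics/w3.png',p)
X=cloud(c,d)
m=(X[...,2]>.095)&(X[...,2]<.12)&(X[...,0]>.6)&(X[...,0]<.7)&(abs(X[...,1]+.17)<.06)
q=X[m];print(q.min(0),q.max(0),np.median(q[:,2]))
```

```text
7.375 [ 0.57057349 -0.17061258  0.14681583] [ 0.21119075  0.52580744 -2.30234408] [2.35278958e-04 9.99280111e-01 3.79294582e-02 7.48286708e-04]
[ 0.60000118 -0.19463748  0.09501066] [ 0.66999356 -0.13833421  0.11404827] 0.11129035590842701
```

View pics/w3.png

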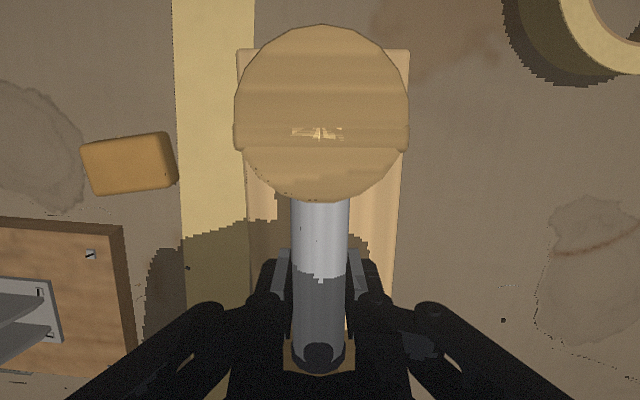

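Run:
```python
from h import *
q=qd(.076)
env.movel([.5700,-.1730,.140],velocity=.08,rot=q)
r=env.movel([.5700,-.1730,.0925],velocity=.06,rot=q,stop_force=10)
s=env.get_state();print(r,s['time'],s['tcp_pos'],s['force'])
p,d=camera('scene');cv2.imwrite('pics/s4.png',cv2.resize(p[180:340,220:440],None,fx=3.5,fy=3.5))
c=calibration('wrist');p,d=camera('wrist');cv2.imwrite('pics/w4.png',p)
```

```text
False 8.6167 [ 0.57031956 -0.17303611  0.09272572] [ 0.31764496 -0.50271601 -2.64797975]
```

View pics/s4.png

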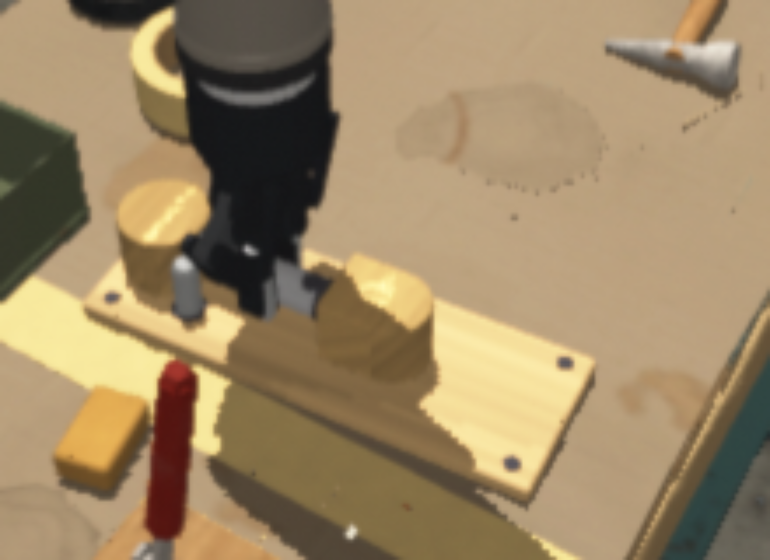

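View pics/w4.png

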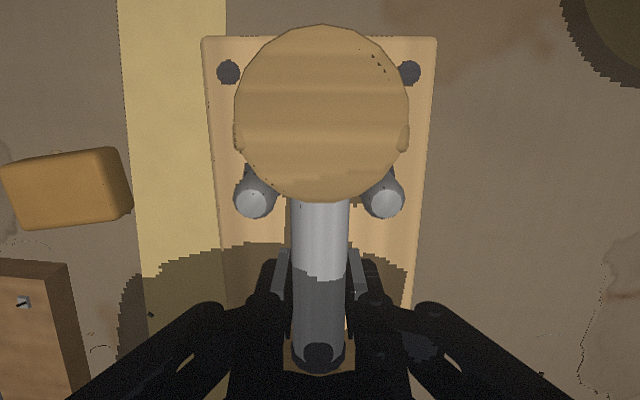

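The tube sits centred between the dogs (tops at (253,200) and (386,200), tube at 321), with the heel just behind them. I'll lower it until it touches, release it and back off.

Run:
```python
from h import *
q=qd(.076)
r=env.movel([.5700,-.1730,.0895],velocity=.02,rot=q,stop_force=5)
s=env.get_state();print(r,s['time'],s['tcp_pos'],s['force'])
env.grip(0.06)
s=env.get_state();print(s['time'],s['opening'],s['force'])
env.movel([.5700,-.1730,.16],velocity=.1,rot=q);env.grip(.085)
B=np.array([.6122,-.1710]);ex=np.array([np.cos(.076),np.sin(.076)])
g=B-ex*.16
env.movel([*g,.24],velocity=.2,rot=q);env.dwell(.1)
c=calibration('wrist');p,d=camera('wrist');cv2.imwrite('pics/w5.png',p);np.savez('pics/w5.npz',d=d,**c)
s=env.get_state();print(s['time'],s['tcp_pos'],s['force'])
```

```text
True 8.925 [ 0.57058195 -0.17312699  0.09134442] [-1.53681258  0.11977478  7.93848991]
9.375 0.05989283212998343 [-1.17524916  0.47482063 -0.48483374]
11.6083 [ 0.45330439 -0.18275004  0.2393041 ] [-0.29949832  0.19479712  0.03324249]
```

View pics/w5.png

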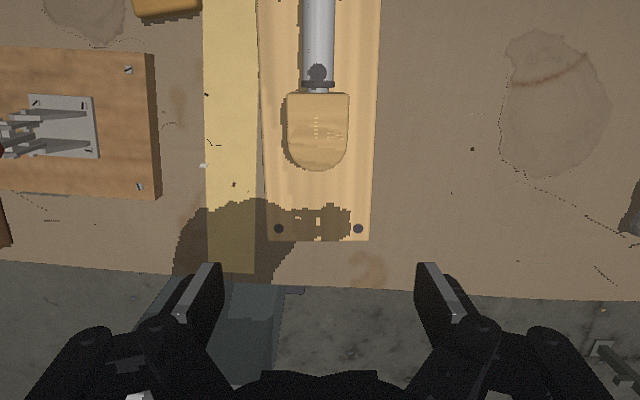

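The stretcher now lies on the board with the hole up at (318,71) and the toe block centred at about (318,130). I'll measure the toe block, grasp it and pull.

Run:
```python
from h import *
w=dict(np.load('pics/w5.npz'));d=w.pop('d');X=cloud(w,d)
m=(X[...,2]>.05)&(X[...,2]<.062)&(X[...,0]>.4)&(X[...,0]<.56)&(abs(X[...,1]+.18)<.05)
n,lab,st,ce=cv2.connectedComponentsWithStats(m.astype(np.uint8));i=1+st[1:,4].argmax();q=X[lab==i]
print(len(q),q.min(0),q.max(0),np.median(q[:,2]))
for n,u,v in(('L',287,125),('R',349,125),('back',318,93),('front',318,171)):print(n,onz(w,u,v,.056).round(4))
B=np.array([.6122,-.1710]);ex=np.array([np.cos(.076),np.sin(.076)])
r=q[:,:2]-B;print('board frame x',(r@ex).min(),(r@ex).max(),'y',(r@[-ex[1],ex[0]]).min(),(r@[-ex[1],ex[0]]).max())
```

```text
4456 [ 0.46959027 -0.20061039  0.05113661] [ 0.52938307 -0.15331116  0.05860158] 0.05617872473334973
L [ 0.5036 -0.1551  0.056 ]
R [ 0.5071 -0.2008  0.056 ]
back [ 0.528  -0.1762  0.056 ]
front [ 0.4703 -0.1806  0.056 ]
board frame x -0.14270181170865467 -0.08433301064437013 y -0.02100230097328991 0.02519987097127234
```

Run:
```python
from h import *
q=qd(.076)
B=np.array([.6122,-.1710]);ex=np.array([np.cos(.076),np.sin(.076)]);ey=np.array([-ex[1],ex[0]])
P=lambda x,y,z:[*(B+ex*x+ey*y),z]
env.movel(P(-.102,.0015,.16),velocity=.15,rot=q)
env.movel(P(-.102,.0015,.091),velocity=.08,rot=q,stop_force=15)
env.grip(0,60)
s=env.get_state();t0=s['tcp_pos'];print(s['time'],t0,s['opening'],s['force'])
r=env.movel(P(-.102-.054,.0015,.091),velocity=.03,rot=q,stop_force=15)
s=env.get_state();print(r,s['time'],(s['tcp_pos']-t0)[:2]@-ex,s['force'])
r=env.movel(P(-.102-.068,.0010,.091),velocity=.015,rot=q,stop_force=12)
s=env.get_state();print(r,s['time'],(s['tcp_pos']-t0)[:2]@-ex,s['force'],s['opening'])
p,d=camera('scene');cv2.imwrite('pics/s6.png',cv2.resize(p[180:340,220:440],None,fx=3.5,fy=3.5))
c=calibration('wrist');p,d=camera('wrist');cv2.imwrite('pics/w6.png',p)
```

```text
13.8833 [ 0.51074521 -0.17744216  0.091567  ] 0.045244524741668284 [-0.97659176  0.01907991  4.49022132]
False 15.8333 0.052245980633925 [5.80117009 1.82066503 2.23559372]
True 16.2333 0.05247308726436469 [ 1.16220207 -0.07126665  0.944298  ] 0.04545451155527092
```

View pics/s6.png

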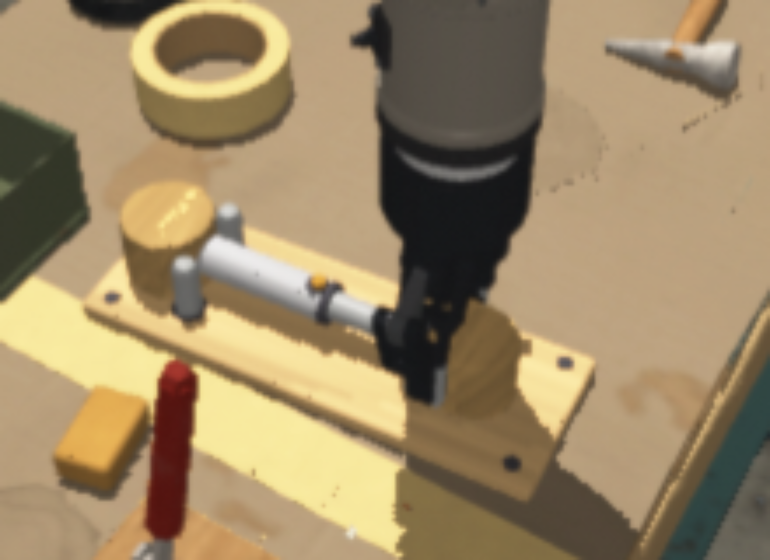

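View pics/w6.png

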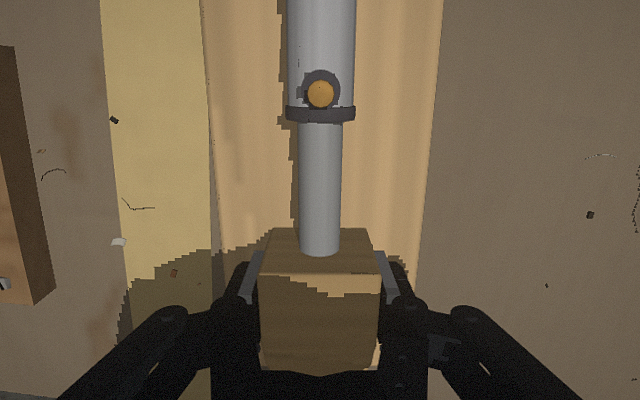

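The brass button stands out of the hole, at wrist (320,93) and scene crop (320,282). I'll tug a little more to confirm it has reached the end of its travel, then release and inspect.

Run:
```python
from h import *
q=qd(.076)
B=np.array([.6122,-.1710]);ex=np.array([np.cos(.076),np.sin(.076)]);ey=np.array([-ex[1],ex[0]])
P=lambda x,y,z:[*(B+ex*x+ey*y),z]
s=env.get_state();t0=s['tcp_pos'];print((t0[:2]-B)@ex,s['force'])
r=env.movel(P(-.170,.0010,.091),velocity=.01,rot=q,stop_force=12)
s=env.get_state();t=s['tcp_pos'];print(r,s['time'],(t[:2]-B)@ex,(t[:2]-B)@ey,s['force'],s['opening'])
env.grip(.07);env.dwell(.1)
env.movel([*t[:2],.16],velocity=.1,rot=q)
env.movel([*(B-ex*.13),.33],velocity=.2,rot=q);env.dwell(.2)
for n in('wrist','scene','top'):
    c=calibration(n);p,d=camera(n);cv2.imwrite(f'pics/{n}7.png',p);np.savez(f'pics/{n}7.npz',d=d,**c)
s=env.get_state();print(s['time'],s['tcp_pos'],s['force'])
p=cv2.imread('pics/scene7.png');cv2.imwrite('pics/s7.png',cv2.resize(p[180:340,220:440],None,fx=3.5,fy=3.5))
w=dict(np.load('pics/wrist7.npz'));d=w.pop('d');X=cloud(w,d)
m=(X[...,2]>.05)&(X[...,2]<.062)&(X[...,0]>.38)&(X[...,0]<.7)&(abs(X[...,1]+.18)<.05)
n,lab,st,ce=cv2.connectedComponentsWithStats(m.astype(np.uint8))
for i in range(1,n):
    if st[i,4]<150: continue
    r=X[lab==i][:,:2]-B;x=r@ex;y=r@ey;print(st[i],x.min(),x.max(),y.min(),y.max(),np.median(X[lab==i][:,2]))
```

```text
-0.15408991227658766 [-0.22786601  0.05457488  1.87661763]
True 16.9833 -0.1543331592942993 0.0018574702974411914 [1.59985314 0.08960854 1.67044093] 0.04529773428167565
19.6417 [ 0.4823953  -0.18083035  0.32950512] [ 0.45959262 -0.55793173  0.78947343]
[ 288    0   61   29 1350] -0.0008038315483809292 0.022912695270893946 -0.026167873550395036 0.028428765614122345 0.05600668966488597
[ 296  169   44   53 2059] -0.19431202913864534 -0.13597765781962745 -0.020702411071628804 0.025063236491522693 0.0562256109637195
```

View pics/s7.png

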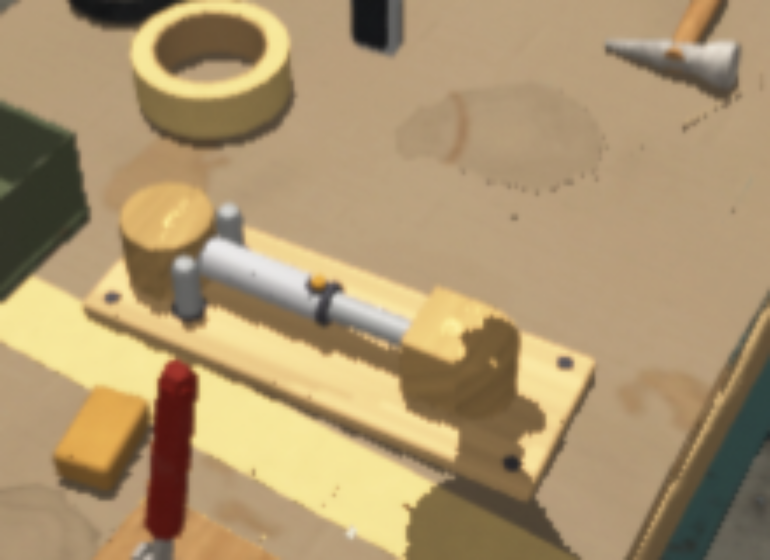

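View pics/wrist7.png

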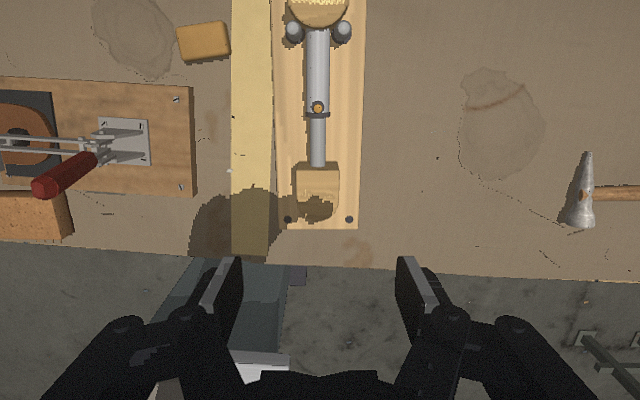

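View pics/top7.png

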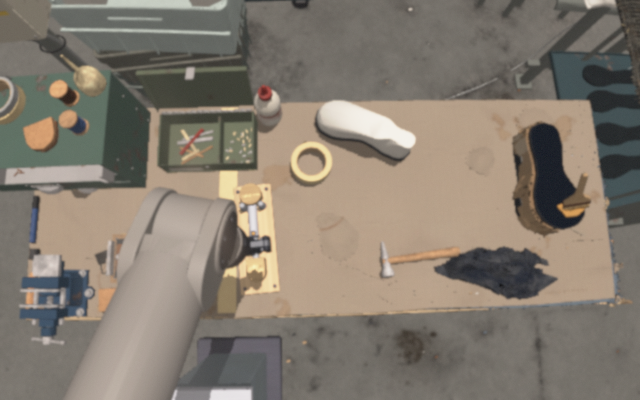

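Run:
```python
from h import *
w=dict(np.load('pics/wrist7.npz'));w.pop('d')
a=onz(w,318,107,.051);b=onz(w,317.5,164.5,.056);h=onz(w,318,28,.034)
print(a,b,np.linalg.norm((a-b)[:2])-.012)
p=cv2.imread('pics/wrist7.png');cv2.imwrite('pics/z7.png',cv2.resize(p[0:220,260:380],None,fx=2.7,fy=2.7,interpolation=cv2.INTER_CUBIC))
p=cv2.imread('pics/scene7.png');cv2.imwrite('pics/z8.png',cv2.resize(p[235:285,270:350],None,fx=9,fy=9,interpolation=cv2.INTER_CUBIC))
```

```text
[ 0.53962783 -0.1752405   0.051     ] [ 0.48209329 -0.17906254  0.056     ] 0.045661349926327005
```

View pics/z7.png

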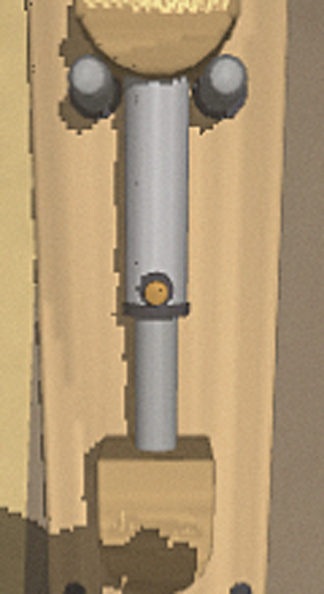

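View pics/z8.png

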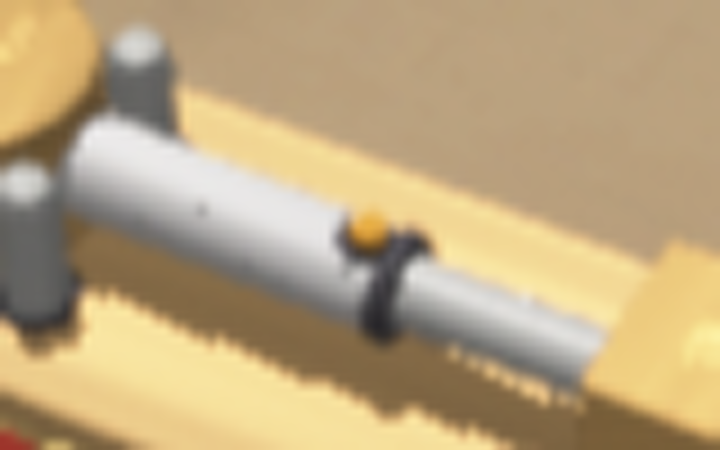

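The top edge of the toe's back face is at v≈170, not 164.5, because the strip between them is its vertical face. That makes the extension about 51 mm. The button stands proud of the tube, the bystanders haven't moved and the gripper is clear.

Run:
```python
from h import *
w=dict(np.load('pics/wrist7.npz'));w.pop('d')
a=onz(w,318,107.5,.051);b=onz(w,317.5,170,.056);print(np.linalg.norm((a-b)[:2])-.012)
job.job_done();print(env.get_state()['time'])
```

```text
0.051048304035704414
the job is handed in; nothing more can be done
the job is handed in; nothing more can be done
```

The stretcher is lying on the holding board between the dogs, drawn out and locked, and I have handed the job in at about 20 s of the 53 s allowed. No verdict was reported.

**What I did:** I gripped the closed stretcher by its tube and lowered it between the dogs, hole up. Its heel face was about 18 mm behind the dogs' centres. I let go, then took the toe block and pulled it straight out until it stopped.

**Last checks:**
- **Lock button:** the brass button stands clearly out of its hole in both the wrist and scene pictures.
- **Extension:** it measures about 51 mm. A first reading gave 45.7 mm because I had picked the wrong edge of the toe block; the corrected edge gave 51.0 mm.
- **Position:** the heel is behind the dogs, the tube is centred between them, and the toe is on the long side of the board.
- **Surroundings:** the tape roll and hammer look unmoved in the last top view. The wax was hidden by the arm there, but the scene and wrist views show it in place. The gripper was clear of everything.

**Not fully explained:** the heel did not seem to slide forward against the dogs during the pull. The toe's travel and the extension agree, so the heel face moved only about 1 mm. I did not measure the heel face directly after the pull, but at roughly 17 mm it is still within the allowed 4–45 mm.

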